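Set and close the quick-release clamp of a shoemaker's last jack

TASK

The toe rest of the last jack on the cobbler's bench must be locked with its quick-release clamp. Turn the four-armed adjuster nut clockwise until the cam lever meets firm resistance just as it stands straight out from the clamp, then swing the lever fully over to its closed side and let go. Force neither nut nor lever, and do not shift the toe rest or the things lying near it.

Things in the scene. Friction and masses are not known exactly. Their poses are not given: they have to be found in the camera images.
- jack: grey cast last jack bolted to the bench: base plate 290 x 110 x 12 mm, in its middle a clamp block 60 (x) x 64 (y) mm, 110 mm high. Origin on the bench under the block's middle. Its x axis points along the slide bar to the toe rest, y along the clamp's level skewer to the adjuster nut (the cam lever is on the -y side), z up. The skewer's axis is 85 mm above the bench.
- heel_column (a point): top of the column at jack x = -140 mm, y = 0: 40 mm across, 74 mm high, with a 15 mm pin on top to 116 mm; this point is 74 mm above the bench
- lever_pivot (a point): pivot of the cam lever (vertical axis) in a fork on the block's -y side, at jack (0, -58, 85) mm. The fork is 30 mm wide and 106 mm high, its pin 110 mm high. The lever draws the skewer, and the nut with it, 5 mm to jack -y by midway and 10 mm when closed.
- cam_lever (a joint): angle of the lever, a flat steel handle reaching 118 mm from the pivot, 16 mm wide, 18 mm high, mid-height 85 mm above the bench. 0: points along jack +x (open); 1.57: straight out along jack -y (midway); 3.14 to the stop at 3.22: along jack -x (closed). It swings level, clockwise from above as the value grows, starts at 0.2 to 0.55 and stays where left.
- lever_handle (a point): point on the handle's centre line, 90 mm from the pivot. Pushed here it takes about 4 N while free; with the nut rightly set the push rises from midway to some 6 to 10 N near 2.3 rad, then falls; beyond 3.0 it stays shut. Less at the peak: nut too loose; more: too tight.
- nut: adjuster nut at the block's +y side: hub 25 mm across, 20 mm long, four arms 90 degrees apart, 8 mm rods ending in 20 mm balls centred 48 mm from the axis. Origin on the axis in the arms' plane, 85 mm above the bench, at first about 93 mm from the block's centre. Its y axis is the skewer, away from the block; z points along one arm. The bare rod end (10 mm) stands 21 to 30 mm out from that plane.
- nut_ball (a point): centre of the ball on the nut's z arm. Seen from outside, looking at the block, tightening is clockwise: the top of the nut moves to jack -x; a turn advances it 7.5 mm. Loose, it takes about 2.5 N at a ball, square to the arm, and stays where left. It must turn 0.25 to 1.1 turns, which cannot be seen: a worn pad hidden in the block decides.
- block_top (a point): middle of the block's top, 110 mm above the bench. The pad is in the block: with the lever midway, the nut meets it and its torque then rises by about 0.3 Nm per rad (some 3 N at a ball after 0.5 rad). Rightly set, the nut is 0 to 1.8 rad past first touch with the lever midway; beyond that it drives the lever back open. With the lever closed it is too stiff to turn.
- toe_rest (a point): top of the toe rest, a 60 mm wide cradle on an upright at the end of the steel slide bar, 101 mm above the bench, about 150 mm from the block's centre along jack +x; it slides along jack x when pushed with over 5 N
- tack_tin: small open aluminium tin, 60 mm across, 36 mm high, on the bench on the nut's side; origin under its centre
- heel_lift: two black rubber heel pieces stuck together, about 70 x 60 mm, 24 mm high, on the bench on the lever's side; origin under its centre
- hammer: hammer with wooden handle, 260 mm long, lying; origin under its middle
- glue_can: round can, 72 mm across, 105 mm high, standing; origin under its centre

How it is judged:
By the outcome, as a careful person would: the job done as asked, in the order asked, and still so for the second after the job is handed in, with the robot touching nothing.
It also fails if it takes over 72 s, if anything falls off the work surface, if the arm or the gripper's body presses on something with over 40 N, if the wrist force passes 120 N, or if a joint passes its speed limit or range.

ROBOT

A 6-joint arm with a two-finger parallel gripper is mounted at the origin on the work surface. World frame = base frame: x ahead of the robot, y to its left, z up, the work surface at z = 0. Lengths are in m, angles in rad, forces in N, time in s.
With the tool pointing down it reaches from about 0.35 to 0.85 m from the base axis. Payload 8.1 kg.
Tool frame: the origin (TCP) lies on the centre line of the jaws, within the pads' length; the fingertips stand 25 mm ahead of it and the grasp point (between the pads) lies 6 mm ahead of it; z points along the fingers, y is the line along which they close (so a half turn about z gives the same grasp; the last joint's range is limited). The gripper opens to 93 mm and grips with 3 to 60 N. Pads are 15 mm wide; open, the fingers measure 128 mm over their backs; the gripper's body (75 mm by 188 mm) begins 65 mm behind the grasp point.
Start: joints at [-1.319, 0.13, 1.488, -0, 1.523, -0.085], TCP at [0.198, -0.566, 0.244] pointing down, gripper open.
Joint ranges: [-2.96, 2.96], [-0.89, 2.26], [0.02, 2.5], [-1.34, 4.48], [0, 2.73], [-2.66, 2.66]. Speed limits (rad/s): [2.39, 2.39, 2.79, 3.14, 3.14, 3.14].

INTERFACE

Orientations are given as a unit quaternion [w, x, y, z].
In Python, from rig import env gives the robot as it stands. The module is installed in compiled form; this text tells all that it offers.
- The arm moves only by the tool carry_out, never from a script. Its argument "moves" is a list that holds one entry, the list of rows, each a list of 7 numbers: the gripper's target within -1 to 1 (fully open at 1, half-way at 0, shut at -1), then the shift along the world's x, y, z in mm, then the turn, a rotation vector about the world's x, y, z in rad. In form: [[[jaw, dx, dy, dz, ax, ay, az], ...]]. A call has 1 to 5 rows; each row shifts and turns the commanded pose from where the row before left it; what a row does not reach is not made up. A row lasts 1/10 s, in which the tool goes at most 50 mm and 8.59 degrees, less where a joint would pass 70% of its speed; a pose out of reach is approached as far as the arm can. A call with a gripper value outside its range is refused whole. The fingers move at their own pace and stop on an object; "force" is the grip in N (left out, the last holds). Time passes only in rows, so rows that do not move let the fingers close. It gives the time, the measured TCP pose, the force, the opening and the grip force at its end, in the units of the state.
- env.get_obs(): the state, without advancing time (a new reading comes with each control period).
- env.read_camera(name): name is "scene" or "top" or "wrist"; returns the picture (480x640x3 uint8, blue, green, red); there is no depth.
- env.calibration(name): a dict with "intrinsics" (3x3 intrinsics, pixels), "T" (4x4, takes a point from camera to world coordinates); the wrist camera has in their place "hand_eye" (4x4, takes a point from camera to tool coordinates, whose origin is the TCP and whose axes are the flange's). Camera axes: x right, y up, looking along -z (the intrinsics and any distortion apply to the point x, -y, -z); pixel columns grow to the right and rows downward; lengths in m; the calibration is good to about 2 mm. A picture is of the moment at which its call begins: read the wrist's pose just before it. calibration takes no time and is no camera call.
- env.job_done(): hands the job in; it is judged then, once.
The state is a dict: "t": time; "qpos": joint angles; "qd": joint speeds; "joint_torque": joint torques, N m; "tcp_pos": TCP position; "eef_rot": TCP orientation; "wrist_force": force on the tool from outside, world axes, zero at the start; "torque": the same for the moment, N m; "grip_width": finger opening in m; "gripper_force": force on a finger pad.
Only numpy, scipy, OpenCV 4.12 (cv2) and the standard library are available. Lean on these libraries where they do the work, as an engineer would, in place of code of your own. Each camera call takes 0.05 s, during which the arm holds its last target. There are 200 camera calls.

## Working session

There is one attempt and no reset: what is moved stays moved. The work goes in short steps, Python scripts to look and compute and a tool call to move; the robot and the scene stay as the last step left them, time stands still between calls to the robot, and variables do not carry over. Pictures are saved under pics/ and viewed, at most 10 in all, crops included, and the job is handed in when it is done.

Besides the shell and the picture viewer there is one more tool, called after "Emit:" as name(argument=value, ...), one argument or row to a line, values as JSON. carry_out: Moves the arm, as the interface text tells. Its arguments: {"type":"object","properties":{"moves":{"type":"array","items":{"type":"array","items":{"type":"array","items":{"type":"number"}}}},"force":{"type":"number"}},"required":["moves"]}

```bash
mkdir -p pics; ls
python3 - <<'E'
from rig import env
import cv2,numpy as np
o=env.get_obs();print(o)
for n in ["scene","top"]:
    im=env.read_camera(n);cv2.imwrite(f"pics/{n}0.png",im)
    c=env.calibration(n);print(n,c)
print(env.calibration("wrist"))
E
```

```text
pics
{'t': 0.0, 'qpos': array([-1.31937075e+00,  1.31173437e-01,  1.48924149e+00, -1.78530762e-05,
        1.52300849e+00, -8.54167403e-02]), 'qd': array([ 1.26151916e-03,  1.77704024e-03,  1.60570005e-03, -6.47472665e-06,
       -4.18569107e-04, -3.86820420e-04]), 'joint_torque': array([ 1.94490975e-03, -5.59836566e+01, -4.91759026e+01,  7.69124413e-02,
        3.52145894e-02, -9.81356402e-05]), 'tcp_pos': array([ 0.19818233, -0.56577982,  0.24260083]), 'eef_rot': array([-9.11493993e-04,  9.85850165e-01,  1.67626413e-01, -8.47790177e-05]), 'wrist_force': array([ 0.27682485,  0.16431534, -0.20260763]), 'torque': array([ 0.00609213, -0.00311679,  0.0262058 ]), 'gripper_force': 0.0, 'grip_width': 0.0930750722267271}
scene {'intrinsics': array([[533.51021712,   0.        , 324.01293603],
       [  0.        , 533.51021712, 230.50468541],
       [  0.        ,   0.        ,   1.        ]]), 'T': array([[-7.19185682e-01, -5.67331577e-01,  4.01131943e-01,
         1.10403246e+00],
       [ 6.94817346e-01, -5.87975932e-01,  4.14141473e-01,
         5.40799738e-01],
       [ 9.00393073e-04, 
[... 491 characters left out ...]
06],
       [-2.44125832e-02,  6.17460817e-02,  9.97793289e-01,
         1.41298953e+00],
       [ 0.00000000e+00,  0.00000000e+00,  0.00000000e+00,
         1.00000000e+00]])}
{'intrinsics': array([[376.71413145,   0.        , 322.98918139],
       [  0.        , 376.71413145, 239.72149257],
       [  0.        ,   0.        ,   1.        ]]), 'hand_eye': array([[ 2.99716237e-04,  9.69826971e-01,  2.43794086e-01,
         6.70871883e-02],
       [ 9.99999688e-01, -1.12548109e-04, -7.81659457e-04,
        -6.79506698e-04],
       [-7.30635860e-04,  2.43794244e-01, -9.69826702e-01,
        -1.40048867e-01],
       [ 0.00000000e+00,  0.00000000e+00,  0.00000000e+00,
         1.00000000e+00]])}
```

View pics/scene0.png

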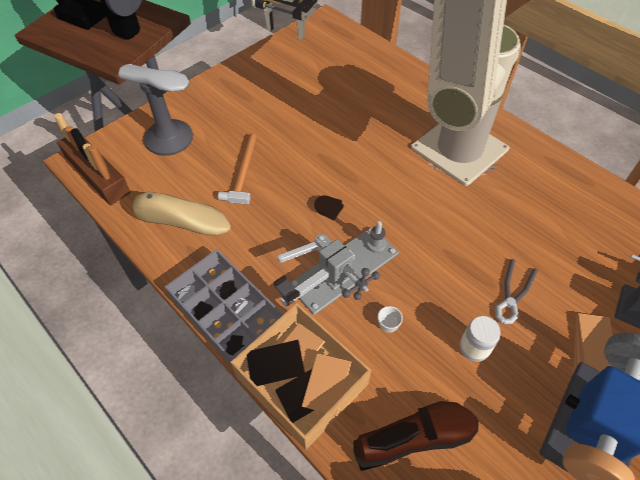

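View pics/top0.png

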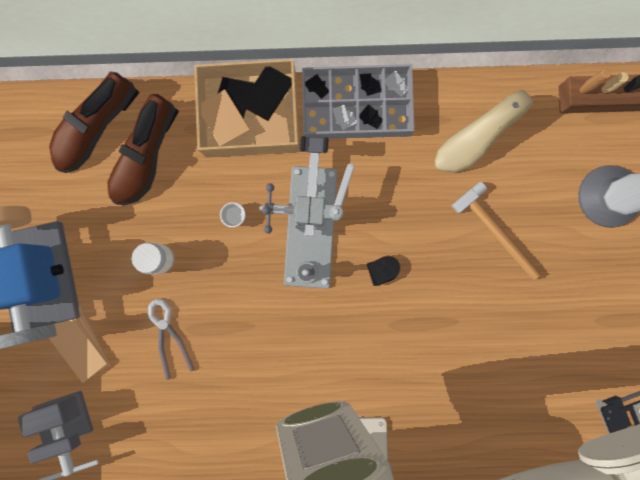

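The views show the jack near top-px (311,209), with x towards image up (world +x). The heel pin is at (307,270), the lever pivot at (337,212), the lever tip at (349,168) and the nut at (268,209). The tin is at (232,214) and the heel lift at (384,270).

```bash
cat > h.py <<'E'
from rig import env
import cv2,numpy as np
from scipy.spatial.transform import Rotation as R
def cam(n,o=None):
    c=env.calibration(n);K=c["intrinsics"]
    if n!="wrist": return K,c["T"]
    o=o or env.get_obs();T=np.eye(4);q=o["eef_rot"];T[:3,:3]=R.from_quat([q[1],q[2],q[3],q[0]]).as_matrix();T[:3,3]=o["tcp_pos"]
    return K,T@c["hand_eye"]
def ray(n,u,v,z,KT=None):
    K,T=KT or cam(n);d=T[:3,:3]@np.array([(u-K[0,2])/K[0,0],-(v-K[1,2])/K[1,1],-1])
    p=T[:3,3];return p+d*(z-p[2])/d[2]
def proj(n,P,KT=None):
    K,T=KT or cam(n);c=np.linalg.inv(T)@np.append(P,1);return K[0,2]-K[0,0]*c[0]/c[2],K[1,2]+K[1,1]*c[1]/c[2]
E
python3 - <<'E'
from h import *
for n,u,v,z in [("block",311,209,.11),("heelpin",307,270,.116),("toe",315,145,.101),("pivot",337,212,.11),("levtip",349,167,.094),("nut",268,209,.085),("ballA",270,187,.085),("ballB",268,229,.085),("tin",232,214,.036),("lift",384,270,.024)]:
    print(n,ray("top",u,v,z if z else 0).round(3))
a=cv2.imread("pics/top0.png")[125:300,220:400];b=cv2.imread("pics/scene0.png")[185:335,265:425]
f=lambda x,w,h:cv2.resize(x,(w,h),interpolation=cv2.INTER_CUBIC)
cv2.imwrite("pics/c1.png",np.hstack([f(a,400,389),f(b,400,389)]))
E
```

```text
block [0.596 0.053 0.11 ]
heelpin [0.459 0.065 0.116]
toe [0.743 0.041 0.101]
pivot [ 0.587 -0.005  0.11 ]
levtip [ 0.691 -0.035  0.094]
nut [0.601 0.153 0.085]
ballA [0.651 0.147 0.085]
ballB [0.555 0.154 0.085]
tin [0.596 0.244 0.036]
lift [ 0.456 -0.113  0.024]
```

View pics/c1.png

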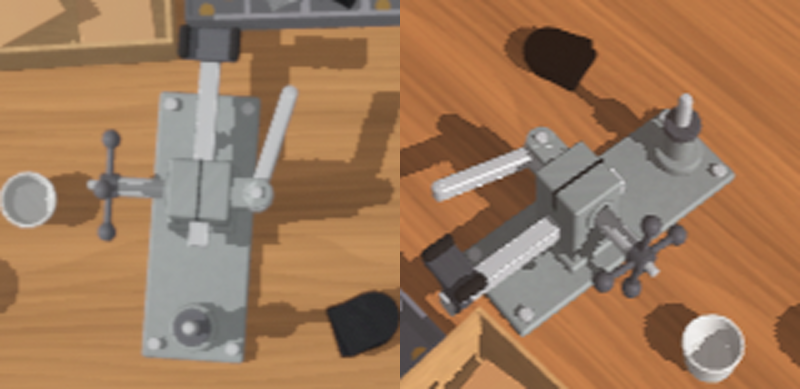

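The jack origin is about (0.597, 0.053), yawed about -0.084. The distances agree with the given sizes: heel to block 0.14, pivot 0.058. The lever is at about 0.25 to 0.3 rad. I'll fly over it with the fingers shut and look with the wrist camera on the way.

Emit:
carry_out(
  moves=[
    [[-1,32,37,1,0,0,-0.03],[-1,32,37,1,0,0,-0.03],[-1,32,37,1,0,0,-0.03],[-1,32,37,1,0,0,-0.03],[-1,32,37,1,0,0,-0.03]],
  ],
  force=20,
)

```text
t: 0.6
tcp_pos: [0.359, -0.3795, 0.2483]
eef_rot: [-0.0, 0.996, 0.092, -0.0]
wrist_force: [0.5, -0.4, -0.1]
grip_width: 0.0577
gripper_force: 0.0
```

Emit:
carry_out(
  moves=[
    [[-1,32,37,1,0,0,-0.03],[-1,32,37,1,0,0,-0.03],[-1,32,37,1,0,0,-0.03],[-1,32,37,1,0,0,-0.03],[-1,32,37,1,0,0,-0.03]],
  ],
)

```text
t: 1.1
tcp_pos: [0.5191, -0.1944, 0.2534]
eef_rot: [-0.0, 1.0, 0.018, -0.0]
wrist_force: [0.2, -1.6, -0.4]
grip_width: 0.0175
gripper_force: 0.0
```

Emit:
carry_out(
  moves=[
    [[-1,26,37,1,0,0,-0.03],[-1,26,37,1,0,0,-0.03],[-1,26,37,1,0,0,-0.03],[-1,26,37,1,0,0,-0.03],[-1,0,10,0,0,0,0]],
  ],
)

```text
t: 1.6
tcp_pos: [0.6238, -0.0342, 0.2565]
eef_rot: [-0.001, 0.999, -0.04, -0.0]
wrist_force: [-0.2, -0.2, 0.2]
grip_width: 0.0003
gripper_force: 0.0
```

Run:
```python
from h import *
o=env.get_obs();im=env.read_camera("wrist");cv2.imwrite("pics/w1.png",im)
np.savez("w1.npz",K=cam("wrist",o)[0],T=cam("wrist",o)[1])
print({k:np.round(o[k],3) for k in("t","tcp_pos","qpos","wrist_force","grip_width")})
q=o["eef_rot"];M=R.from_quat([q[1],q[2],q[3],q[0]]).as_matrix();print(M.round(3))
```

```text
{'t': np.float64(1.6), 'tcp_pos': array([ 0.624, -0.034,  0.257]), 'qpos': array([-1.380e-01,  1.930e-01,  1.396e+00,  1.000e-03,  1.554e+00,
        1.514e+00]), 'wrist_force': array([-0.201, -0.168,  0.19 ]), 'grip_width': np.float64(0.0)}
[[ 0.997 -0.08  -0.001]
 [-0.08  -0.997  0.001]
 [-0.001 -0.001 -1.   ]]
```

View pics/w1.png

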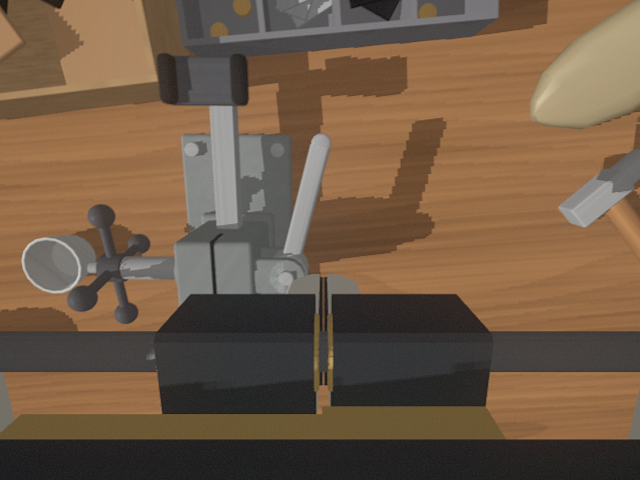

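The wrist view shows the lever tip at (320,138), the pivot pin at (285,278) and the toe rest at (203,80). The four balls are at (101,215), (83,298), (125,313) and (138,243), with the hub near (112,265).

Run:
```python
from h import *
d=np.load("w1.npz");KT=(d["K"],d["T"])
pt=lambda u,v,z:ray("wrist",u,v,z,KT)
piv=pt(285,278,.11);tip=pt(320,138,.09);toe=pt(203,66,.101);base=[pt(183,135,.012),pt(291,135,.012)]
for n,p in(("piv",piv),("tip",tip),("toe",toe),("b0",base[0]),("b1",base[1])):print(n,p.round(4))
e=base[0]-base[1];print("yaw by plate end",np.arctan2(-e[0],e[1]))
# slide bar edges centre line
s0=pt(226,220,.085);s1=pt(225,108,.085);print("bar",s0,s1,np.arctan2(s1[1]-s0[1],s1[0]-s0[0]))
yaw=-.084;O=np.array([.597,.053,0]);ex=np.array([np.cos(yaw),np.sin(yaw),0]);ey=np.array([-np.sin(yaw),np.cos(yaw),0])
J=lambda p:np.array([(p-O)@ex,(p-O)@ey,p[2]])
print("pivJ",J(piv),"tipJ",J(tip))
K,T=KT
for nm,(K,T),L in(("w",KT,[(101,215),(83,298),(125,313),(138,243)]),("s",cam("scene"),[(525.4,272),(536,275.6),(506,293.5),(518,296)])):
  for u,v in L:
    if nm=="s":u={525.4:365.4,536:376,506:346,518:357.8}[u]
    dd=T[:3,:3]@np.array([(u-K[0,2])/K[0,0],-(v-K[1,2])/K[1,1],-1]);c=T[:3,3]
    p=c+dd*((.093-(c-O)@ey)/(dd@ey));j=J(p);print(nm,j.round(4),"ang",np.degrees(np.arctan2(j[0],j[2]-.085)).round(1),np.hypot(j[0],j[2]-.085).round(4))
```

```text
piv [ 5.894e-01 -1.000e-04  1.100e-01]
tip [ 0.6959 -0.037   0.09  ]
toe [0.7528 0.0433 0.101 ]
b0 [0.711  0.0976 0.012 ]
b1 [ 0.7024 -0.0083  0.012 ]
yaw by plate end -0.08027156807045994
bar [0.63594632 0.04735507 0.085     ] [0.72462372 0.03536868 0.085     ] -0.13435415918247598
pivJ [-0.00311314 -0.05359692  0.11      ] tipJ [ 0.10614241 -0.08140598  0.09      ]
w [0.046  0.093  0.1006] ang 71.3 0.0486
w [-0.0094  0.093   0.1374] ang -10.2 0.0532
w [-0.0458  0.093   0.0855] ang -89.4 0.0458
w [0.0092 0.093  0.0477] ang 166.2 0.0384
s [-0.0175  0.093   0.1207] ang -26.1 0.0397
s [-0.0577  0.093   0.0608] ang -112.8 0.0626
s [0.0407 0.093  0.0834] ang 92.3 0.0407
s [-0.0007  0.093   0.0223] ang -179.4 0.0627
```

Emit:
carry_out(
  moves=[
    [[-1,31,20,0,0,0,0],[-1,31,21,0,0,0,0],[-1,0,0,-40,0,0,0],[-1,0,0,-40,0,0,0],[-1,0,0,-40,0,0,0]],
  ],
)

```text
t: 2.15
tcp_pos: [0.6839, 0.0015, 0.1362]
eef_rot: [0.0, 0.999, -0.042, -0.0]
wrist_force: [0.4, 0.4, -0.6]
grip_width: 0.0005
gripper_force: 0.0
```

Emit:
carry_out(
  moves=[
    [[-1,0,0,-41,0,0,0],[-1,0,0,0,0,0,0]],
  ],
)

```text
t: 2.35
tcp_pos: [0.6784, 0.0017, 0.0884]
eef_rot: [0.0, 0.999, -0.042, -0.007]
wrist_force: [-1.0, 0.5, -0.9]
grip_width: 0.0005
gripper_force: 0.0
```

```bash
cat >> h.py <<'E'
yaw=-.085;O=np.array([.596,.055,0]);RJ=R.from_euler('z',yaw).as_matrix()
W=lambda j:O+RJ@np.array(j);J=lambda p:RJ.T@(np.array(p)-O)
def lev(a,r=.09,gap=0):
    u=np.array([np.cos(a),-np.sin(a),0]);t=np.array([-np.sin(a),-np.cos(a),0])
    d=.008+gap+.0075*abs(t[0])+.0175*abs(t[1]);return W(np.array([0,-.058,.095])+r*u-d*t)
def steps(A,start):
    p=np.array(start)
    for a in A:
        q=lev(a);s=((q-p)*1000).round();print(round(a,2),s[:2]);p=p+s/1000
    print("end",p)
E
python3 - <<'E'
from h import *
o=env.get_obs();print(o["tcp_pos"],o["wrist_force"])
steps(np.arange(.25,1.58,.12).tolist(),o["tcp_pos"])
E
```

```text
[0.67841087 0.00167261 0.08836359] [-1.01599284  0.48629447 -0.87664232]
0.25 [ 6. -9.]
0.37 [ -1. -11.]
0.49 [ -2. -11.]
0.61 [ -4. -11.]
0.73 [ -6. -10.]
0.85 [ -7. -10.]
0.97 [-8. -9.]
1.09 [-10.  -8.]
1.21 [-10.  -6.]
1.33 [-12.  -5.]
1.45 [-13.  -4.]
1.57 [-12.  -1.]
end [ 0.59941087 -0.09332739  0.09536359]
```

Emit:
carry_out(
  moves=[
    [[-1,6,-5,4,0,0,0],[-1,0,-7,0,0,0,0],[-1,0,-8,0,0,0,0],[-1,-2,-8,0,0,0,0],[-1,-4,-11,0,0,0,0]],
  ],
)

```text
t: 2.85
tcp_pos: [0.6858, -0.0365, 0.1031]
eef_rot: [-0.0, 0.999, -0.041, 0.002]
wrist_force: [0.7, 3.8, 2.2]
grip_width: 0.0003
gripper_force: 2.1
```

Emit:
carry_out(
  moves=[
    [[-1,-6,-10,0,0,0,0],[-1,-7,-10,0,0,0,0],[-1,-8,-9,0,0,0,0],[-1,-10,-8,0,0,0,0]],
  ],
)

```text
t: 3.25
tcp_pos: [0.6525, -0.0741, 0.1006]
eef_rot: [-0.0, 0.999, -0.042, 0.0]
wrist_force: [3.1, 3.5, 3.1]
grip_width: 0.0006
gripper_force: 2.1
```

Run:
```python
from h import *
o=env.get_obs();print(o["tcp_pos"],o["wrist_force"],o["eef_rot"])
steps([1.21,1.33,1.45,1.57],o["tcp_pos"])
```

```text
[ 0.65252563 -0.07411386  0.10057999] [3.05450813 3.51222276 3.14819129] [-4.18703150e-05  9.99129501e-01 -4.17161677e-02  1.10714991e-05]
1.21 [-17. -10.]
1.33 [-11.  -5.]
1.45 [-13.  -3.]
1.57 [-13.  -2.]
end [ 0.59852563 -0.09411386  0.09457999]
```

Emit:
carry_out(
  moves=[
    [[-1,-11,-7,-4,0,0,0],[-1,-11,-5,0,0,0,0],[-1,-11,-3,0,0,0,0],[-1,-9,-2,0,0,0,0],[-1,0,0,0,0,0,0]],
  ],
)

```text
t: 3.75
tcp_pos: [0.6095, -0.0911, 0.0961]
eef_rot: [0.0, 0.999, -0.042, -0.001]
wrist_force: [-0.2, -0.1, 0.6]
grip_width: 0.0005
gripper_force: 0.0
```

Run:
```python
from h import *
o=env.get_obs();print(o["tcp_pos"],o["wrist_force"],"goal",lev(1.57), J(o["tcp_pos"]))
im=env.read_camera("top");cv2.imwrite("pics/t2.png",cv2.resize(im[125:275,230:430],(800,600),interpolation=cv2.INTER_CUBIC))
```

```text
[ 0.60945447 -0.09110663  0.09605088] [-0.24234427 -0.09853857  0.60484983] goal [ 0.59896552 -0.09377651  0.095     ] [ 0.02581001 -0.14443689  0.09605088]
```

View pics/t2.png

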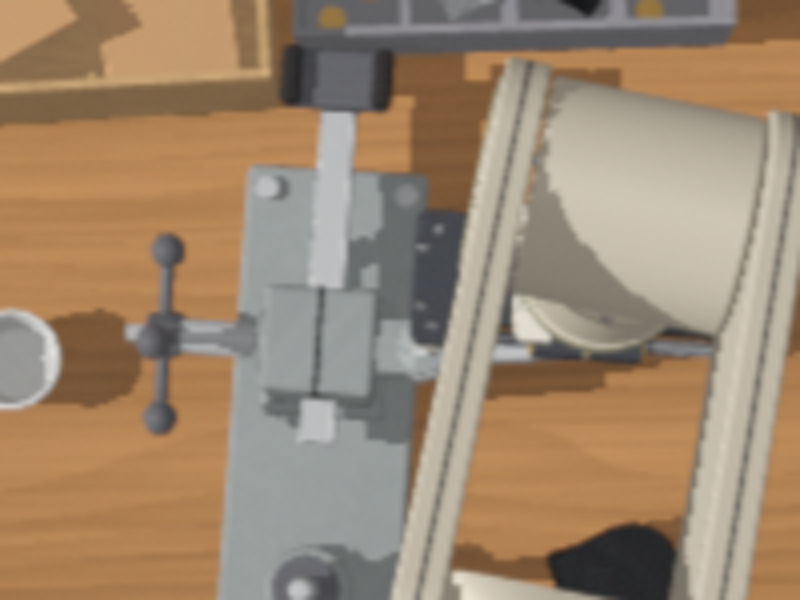

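The lever, seen from (430,362) to (715,346), is about 0.1 rad short of midway, so I'll push 10 mm more and then back off.

Emit:
carry_out(
  moves=[
    [[-1,-5,0,0,0,0,0],[-1,-5,0,0,0,0,0],[-1,0,0,0,0,0,0],[-1,0,0,0,0,0,0]],
  ],
)

```text
t: 4.2
tcp_pos: [0.6008, -0.0901, 0.0964]
eef_rot: [-0.0, 0.999, -0.042, -0.001]
wrist_force: [0.0, -0.6, 0.5]
grip_width: 0.0004
gripper_force: 0.0
```

Emit:
carry_out(
  moves=[
    [[-1,15,0,0,0,0,0],[-1,10,0,30,0,0,0],[-1,0,0,40,0,0,0],[-1,0,20,40,0,0,0],[-1,0,0,0,0,0,0]],
  ],
)

```text
t: 4.7
tcp_pos: [0.6297, -0.0688, 0.2143]
eef_rot: [0.0, 0.999, -0.041, 0.005]
wrist_force: [0.3, -0.5, 0.3]
grip_width: 0.0002
gripper_force: 0.0
```

Run:
```python
from h import *
o=env.get_obs();KT=cam("wrist",o);im=env.read_camera("wrist");cv2.imwrite("pics/w2.png",im);np.savez("w2.npz",K=KT[0],T=KT[1])
print(o["tcp_pos"],o["wrist_force"])
```

```text
[ 0.62969352 -0.06883155  0.21431325] [ 0.34356795 -0.51886676  0.30735007]
```

View pics/w2.png

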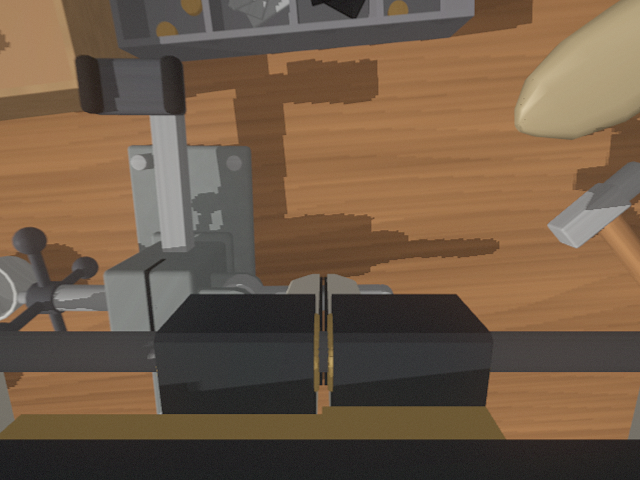

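The handle's +x edge is just visible near (380,286), and the fingers hide the rest. I'll cast that edge onto the handle's top plane.

Run:
```python
from h import *
d=np.load("w2.npz");KT=(d["K"],d["T"])
for u,v,z in((370,286,.094),(380,287,.094),(240,277,.11)):
    print((J(ray("wrist",u,v,z,KT))*1000).round(1))
im=cv2.imread("pics/w2.png")
for u in(365,375,385):print(u,[tuple(im[v,u]) for v in range(280,294)][::2])
b=[ray("wrist",130,147,.012,KT),ray("wrist",250,147,.012,KT)];e=b[0]-b[1];print("yaw",np.arctan2(-e[0],e[1]),J(b[0]),J(b[1]))
# nut ball approach
for th in(60,45,-14):
    t=np.radians(th);print(th,W([.048*np.sin(t),.088,.085+.048*np.cos(t)]))
```

```text
[  11.9 -154.8   94. ]
[  11.2 -162.1   94. ]
[ 24.1 -63.3 110. ]
365 [(np.uint8(73), np.uint8(111), np.uint8(153)), (np.uint8(72), np.uint8(111), np.uint8(155)), (np.uint8(84), np.uint8(100), np.uint8(123)), (np.uint8(95), np.uint8(96), np.uint8(99)), (np.uint8(98), np.uint8(100), np.uint8(102)), (np.uint8(105), np.uint8(105), np.uint8(106)), (np.uint8(137), np.uint8(140), np.uint8(140))]
375 [(np.uint8(74), np.uint8(112), np.uint8(155)), (np.uint8(71), np.uint8(109), np.uint8(152)), (np.uint8(89), np.uint8(98), np.uint8(117)), (np.uint8(98), np.uint8(99), np.uint8(101)), (np.uint8(99), np.uint8(102), np.uint8(102)), (np.uint8(105), np.uint8(105), np.uint8(108)), (np.uint8(138), np.uint8(142), np.uint8(142))]
385 [(np.uint8(73), np.uint8(111), np.uint8(154)), (np.uint8(70), np.uint8(110), np.uint8(151)), (np.uint8(72), np.uint8(106), np.uint8(144)), (np.uint8(96), np.uint8(96), np.uint8(98)), (np.uint8(94), np.uint8(95), np.uint8(98)), (np.uint8(97), np.uint8(98), np.uint8(100)), (np.uint8(158), np.uint8(160), np.uint8(160))]
yaw -0.08136000886378425 [0.11075277 0.05064218 0.012     ] [ 0.11113881 -0.05541397  0.012     ]
60 [0.64489014 0.13915316 0.109     ]
45 [0.63728958 0.13980077 0.11894113]
-14 [0.59190067 0.14366814 0.13157419]
```

Midway is confirmed to about 0.04 rad. Next I move over to the nut's upper ball at about -14°, on its +x side.

Emit:
carry_out(
  moves=[
    [[-1,0,42,0,0,0,0],[-1,0,42,0,0,0,0],[-1,0,42,0,0,0,0],[-1,0,42,0,0,0,0],[-1,0,40,0,0,0,0]],
  ],
)

```text
t: 5.25
tcp_pos: [0.6251, 0.1393, 0.2048]
eef_rot: [0.0, 0.999, -0.042, -0.002]
wrist_force: [-0.2, 0.2, -0.0]
grip_width: 0.0005
gripper_force: 0.0
```

Emit:
carry_out(
  moves=[
    [[-1,0,0,0,0,0,0],[-1,0,0,-30,0,0,0],[-1,0,0,-37,0,0,0],[-1,0,0,0,0,0,0]],
  ],
)

```text
t: 5.65
tcp_pos: [0.6215, 0.1365, 0.1319]
eef_rot: [0.001, 0.999, -0.042, -0.006]
wrist_force: [-1.3, -0.7, -1.5]
grip_width: 0.0003
gripper_force: 0.0
```

```bash
cat >> h.py <<'E'
def nutp(th,gap=0,y=.088):
    t=np.radians(th);return W([.048*np.sin(t)+.0175+gap,y,.085+.048*np.cos(t)+(.015 if th>=0 else .019)])
def state():
    o=env.get_obs();j=J(o["tcp_pos"]);f=RJ.T@o["wrist_force"];cx=j[0]-.0175
    s=np.clip(cx/.048,-1,1);cz=.048*np.sqrt(1-s*s);print("t",o["t"],"tcp",o["tcp_pos"].round(4),"J",j.round(4),"th",np.degrees(np.arcsin(s)).round(1),"F",f.round(1),"tau",(f[0]*cz-f[2]*(cx+.01)).round(3),"z rel",(j[2]-.025-.085-cz).round(4))
    return o
E
python3 - <<'E'
from h import *
o=state();im=env.read_camera("scene");cv2.imwrite("pics/s3.png",cv2.resize(im[170:320,270:470],(800,600),interpolation=cv2.INTER_CUBIC))
p=o["tcp_pos"]
for th in(-14,-26,-38,-50):q=nutp(th);print(th,((q-p)*1000).round());p=q
E
```

```text
t 5.65 tcp [0.6215 0.1365 0.1319] J [0.0185 0.0834 0.1319] th 1.2 F [-1.3 -0.8 -1.5] tau -0.044 z rel -0.0261
-14 [-12.   6.  19.]
-26 [-9.  1. -3.]
-38 [-8.  1. -5.]
-50 [-7.  1. -7.]
```

View pics/s3.png

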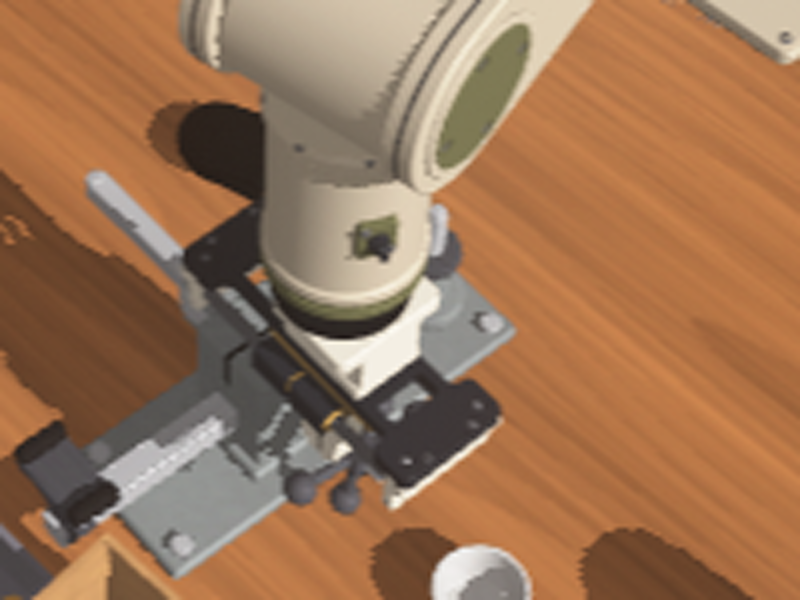

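The fingers stand beside the nut's hub region with no contact. After a fast move the pose overshoots, so I let it settle before reading.

Emit:
carry_out(
  moves=[
    [[-1,0,0,0,0,0,0],[-1,0,0,0,0,0,0]],
  ],
)

```text
t: 5.9
tcp_pos: [0.6277, 0.1375, 0.1421]
eef_rot: [-0.0, 0.999, -0.042, 0.002]
wrist_force: [0.6, 0.5, -0.3]
grip_width: 0.0008
gripper_force: 0.0
```

Run:
```python
from h import *
o=state();p=o["tcp_pos"]
for th in(-14,-26,-38,-50):q=nutp(th);print(th,((q-p)*1000).round());p=q
```

```text
t 5.9 tcp [0.6277 0.1375 0.1421] J [0.0245 0.0849 0.1421] th 8.4 F [ 0.6  0.5 -0.3] tau 0.033 z rel -0.0154
-14 [-18.   5.   8.]
-26 [-9.  1. -3.]
-38 [-8.  1. -5.]
-50 [-7.  1. -7.]
```

Emit:
carry_out(
  moves=[
    [[-1,-6,1,2,0,0,0],[-1,-6,1,2,0,0,0],[-1,-6,0,2,0,0,0]],
  ],
)

```text
t: 6.2
tcp_pos: [0.6083, 0.1399, 0.1467]
eef_rot: [-0.0, 0.999, -0.042, 0.001]
wrist_force: [2.8, 0.2, -1.8]
grip_width: 0.0005
gripper_force: 1.4
```

Emit:
carry_out(
  moves=[
    [[-1,-5,0,0,0,0,0],[-1,-5,0,-1,0,0,0]],
  ],
)

```text
t: 6.4
tcp_pos: [0.5984, 0.14, 0.1453]
eef_rot: [-0.0, 0.999, -0.042, 0.001]
wrist_force: [2.5, 2.4, 0.4]
grip_width: 0.0006
gripper_force: 1.5
```

Emit:
carry_out(
  moves=[
    [[-1,-4,0,-2,0,0,0],[-1,-4,0,-3,0,0,0]],
  ],
)

```text
t: 6.6
tcp_pos: [0.5904, 0.1397, 0.1401]
eef_rot: [-0.0, 0.999, -0.042, 0.001]
wrist_force: [2.1, 1.1, 3.4]
grip_width: 0.0005
gripper_force: 1.4
```

Emit:
carry_out(
  moves=[
    [[-1,-4,0,-3,0,0,0],[-1,-4,0,-4,0,0,0]],
  ],
)

```text
t: 6.8
tcp_pos: [0.5822, 0.1398, 0.1327]
eef_rot: [-0.0, 0.999, -0.042, 0.0]
wrist_force: [2.3, 1.1, 1.9]
grip_width: 0.0003
gripper_force: 1.3
```

Run:
```python
from h import *
o=state()
```

```text
t 6.8 tcp [0.5822 0.1398 0.1327] J [-0.0209  0.0833  0.1327] th -53.1 F [2.2 1.3 1.9] tau 0.119 z rel -0.0061
```

The loose torque measures 0.12 Nm as given, and contact came at -14.5° as predicted. The nut has turned 39°. Next ball.

Emit:
carry_out(
  moves=[
    [[-1,4,0,8,0,0,0],[-1,4,0,30,0,0,0],[-1,24,-1,0,0,0,0],[-1,26,-1,0,0,0,0],[-1,18,-1,0,0,0,0]],
  ],
)

```text
t: 7.3
tcp_pos: [0.6593, 0.1364, 0.1708]
eef_rot: [0.0, 0.999, -0.042, -0.0]
wrist_force: [-0.2, 1.3, -0.0]
grip_width: 0.0006
gripper_force: 0.0
```

Emit:
carry_out(
  moves=[
    [[-1,0,0,0,0,0,0],[-1,0,0,-12,0,0,0],[-1,0,0,-12,0,0,0],[-1,0,0,-6,0,0,0],[-1,0,0,0,0,0,0]],
  ],
)

```text
t: 7.8
tcp_pos: [0.6564, 0.1367, 0.1382]
eef_rot: [0.0, 0.999, -0.041, -0.002]
wrist_force: [0.5, -0.0, 0.7]
grip_width: 0.0007
gripper_force: 0.0
```

Run:
```python
from h import *
o=state();p=o["tcp_pos"]
for th in(40,35,23,11,0,-11,-22,-33,-44,-55):q=nutp(th,y=.085);print(th,((q-p)*1000).round());p=q
```

```text
t 7.8 tcp [0.6564 0.1367 0.1382] J [0.0532 0.0865 0.1382] th 48.1 F [0.5 0.  0.7] tau -0.017 z rel -0.0038
40 [-5. -1. -1.]
35 [-3.  0.  3.]
23 [-9.  1.  5.]
11 [-10.   1.   3.]
0 [-9.  1.  1.]
-11 [-9.  1.  3.]
-22 [-9.  1. -3.]
-33 [-8.  1. -4.]
-44 [-7.  1. -6.]
-55 [-6.  1. -7.]
```

Emit:
carry_out(
  moves=[
    [[-1,-5,0,0,0,0,0],[-1,-4,0,2,0,0,0],[-1,-4,0,2,0,0,0],[-1,-4,0,3,0,0,0]],
  ],
)

```text
t: 8.2
tcp_pos: [0.6415, 0.1369, 0.1486]
eef_rot: [-0.0, 0.999, -0.042, 0.001]
wrist_force: [1.8, 2.0, -1.5]
grip_width: 0.0005
gripper_force: 1.0
```

Emit:
carry_out(
  moves=[
    [[-1,-5,0,2,0,0,0],[-1,-5,1,1,0,0,0]],
  ],
)

```text
t: 8.4
tcp_pos: [0.6325, 0.1377, 0.1527]
eef_rot: [-0.0, 0.999, -0.042, 0.002]
wrist_force: [4.2, 0.1, 3.7]
grip_width: 0.0003
gripper_force: 2.2
```

Emit:
carry_out(
  moves=[
    [[-1,-5,0,1,0,0,0],[-1,-4,1,0,0,0,0]],
  ],
)

```text
t: 8.6
tcp_pos: [0.6222, 0.1386, 0.1523]
eef_rot: [0.0, 0.999, -0.042, 0.0]
wrist_force: [3.1, -0.8, 3.0]
grip_width: 0.0003
gripper_force: 1.6
```

Emit:
carry_out(
  moves=[
    [[-1,-5,0,1,0,0,0],[-1,-4,1,1,0,0,0]],
  ],
)

```text
t: 8.8
tcp_pos: [0.6123, 0.1395, 0.153]
eef_rot: [0.0, 0.999, -0.042, -0.001]
wrist_force: [3.0, -2.0, -1.6]
grip_width: 0.0005
gripper_force: 1.3
```

Emit:
carry_out(
  moves=[
    [[-1,-5,0,-1,0,0,0],[-1,-4,1,-2,0,0,0]],
  ],
)

```text
t: 9.0
tcp_pos: [0.6038, 0.1407, 0.1504]
eef_rot: [0.0, 0.999, -0.042, -0.0]
wrist_force: [2.5, -0.5, 2.6]
grip_width: 0.0001
gripper_force: 1.2
```

Run:
```python
from h import *
o=state()
```

```text
t 9.0 tcp [0.6038 0.1407 0.1504] J [0.0005 0.086  0.1504] th -20.8 F [ 2.5 -0.3  2.6] tau 0.131 z rel -0.0044
```

Still loose at a total turn of about 97°. I continue the stroke.

Emit:
carry_out(
  moves=[
    [[-1,-4,0,-2,0,0,0],[-1,-4,0,-2,0,0,0]],
  ],
)

```text
t: 9.2
tcp_pos: [0.5958, 0.1409, 0.1463]
eef_rot: [-0.0, 0.999, -0.042, -0.0]
wrist_force: [2.5, 0.6, 3.1]
grip_width: 0.0004
gripper_force: 1.2
```

Emit:
carry_out(
  moves=[
    [[-1,-4,0,-3,0,0,0],[-1,-4,0,-3,0,0,0]],
  ],
)

```text
t: 9.4
tcp_pos: [0.5879, 0.1408, 0.1403]
eef_rot: [-0.0, 0.999, -0.042, -0.0]
wrist_force: [1.5, 0.3, 1.6]
grip_width: 0.0006
gripper_force: 1.2
```

Emit:
carry_out(
  moves=[
    [[-1,-3,0,-4,0,0,0],[-1,-3,0,-4,0,0,0]],
  ],
)

```text
t: 9.6
tcp_pos: [0.5818, 0.1408, 0.1325]
eef_rot: [-0.0, 0.999, -0.042, -0.0]
wrist_force: [-1.5, 0.9, 4.6]
grip_width: 0.0001
gripper_force: 1.9
```

Run:
```python
from h import *
o=state()
```

```text
t 9.6 tcp [0.5818 0.1408 0.1325] J [-0.0214  0.0843  0.1325] th -54.1 F [-1.5  0.8  4.6] tau 0.091 z rel -0.0057
```

Still loose at about 130° total. Same return, then the next stroke.

Emit:
carry_out(
  moves=[
    [[-1,4,0,8,0,0,0],[-1,4,0,30,0,0,0],[-1,24,-1,0,0,0,0],[-1,26,-2,0,0,0,0],[-1,18,-2,0,0,0,0]],
  ],
)

```text
t: 10.1
tcp_pos: [0.6595, 0.1355, 0.171]
eef_rot: [0.0, 0.999, -0.042, 0.0]
wrist_force: [0.2, -0.4, 0.1]
grip_width: 0.0003
gripper_force: 0.0
```

Emit:
carry_out(
  moves=[
    [[-1,0,0,0,0,0,0],[-1,0,0,-12,0,0,0],[-1,0,0,-12,0,0,0],[-1,0,0,-6,0,0,0],[-1,0,0,0,0,0,0]],
  ],
)

```text
t: 10.6
tcp_pos: [0.6564, 0.1357, 0.1382]
eef_rot: [0.0, 0.999, -0.041, -0.002]
wrist_force: [0.7, -0.4, -0.5]
grip_width: 0.0009
gripper_force: 0.0
```

Emit:
carry_out(
  moves=[
    [[-1,-5,0,0,0,0,0],[-1,-4,0,2,0,0,0],[-1,-4,0,2,0,0,0],[-1,-4,0,3,0,0,0]],
  ],
)

```text
t: 11.0
tcp_pos: [0.6415, 0.1358, 0.1485]
eef_rot: [-0.0, 0.999, -0.042, 0.001]
wrist_force: [2.5, 0.6, -0.5]
grip_width: 0.0001
gripper_force: 0.9
```

Emit:
carry_out(
  moves=[
    [[-1,-5,0,2,0,0,0],[-1,-5,1,1,0,0,0]],
  ],
)

```text
t: 11.2
tcp_pos: [0.6325, 0.1367, 0.1527]
eef_rot: [-0.0, 0.999, -0.042, 0.002]
wrist_force: [4.5, -0.2, 3.3]
grip_width: 0.0007
gripper_force: 2.2
```

Emit:
carry_out(
  moves=[
    [[-1,-5,0,1,0,0,0],[-1,-4,1,0,0,0,0]],
  ],
)

```text
t: 11.4
tcp_pos: [0.6223, 0.1376, 0.1524]
eef_rot: [0.0, 0.999, -0.042, 0.001]
wrist_force: [3.4, -0.6, 3.0]
grip_width: 0.0005
gripper_force: 1.6
```

Run:
```python
from h import *
o=state()
```

```text
t 11.4 tcp [0.6223 0.1376 0.1524] J [0.0192 0.0845 0.1524] th 2.0 F [ 3.4 -0.3  3. ] tau 0.128 z rel -0.0056
```

Emit:
carry_out(
  moves=[
    [[-1,-5,0,1,0,0,0],[-1,-4,1,1,0,0,0]],
  ],
)

```text
t: 11.6
tcp_pos: [0.6124, 0.1386, 0.1531]
eef_rot: [0.0, 0.999, -0.042, -0.001]
wrist_force: [1.9, -2.3, -0.5]
grip_width: 0.0006
gripper_force: 1.3
```

Emit:
carry_out(
  moves=[
    [[-1,-5,0,-1,0,0,0],[-1,-4,1,-2,0,0,0]],
  ],
)

```text
t: 11.8
tcp_pos: [0.6038, 0.1397, 0.1504]
eef_rot: [0.0, 0.999, -0.042, -0.0]
wrist_force: [1.9, 0.1, 1.6]
grip_width: 0.0006
gripper_force: 1.2
```

Emit:
carry_out(
  moves=[
    [[-1,-4,0,-2,0,0,0],[-1,-4,0,-2,0,0,0]],
  ],
)

```text
t: 12.0
tcp_pos: [0.5958, 0.1398, 0.1463]
eef_rot: [-0.0, 0.999, -0.042, -0.0]
wrist_force: [2.0, -0.3, 2.1]
grip_width: 0.0008
gripper_force: 1.2
```

Emit:
carry_out(
  moves=[
    [[-1,-4,0,-3,0,0,0],[-1,-4,0,-3,0,0,0]],
  ],
)

```text
t: 12.2
tcp_pos: [0.5879, 0.1397, 0.1403]
eef_rot: [-0.0, 0.999, -0.042, -0.0]
wrist_force: [2.6, 0.9, 1.7]
grip_width: 0.0006
gripper_force: 1.2
```

Run:
```python
from h import *
o=state()
```

```text
t 12.2 tcp [0.5879 0.1397 0.1403] J [-0.0152  0.0837  0.1403] th -43.0 F [2.5 1.1 1.7] tau 0.125 z rel -0.0048
```

Identical to the last stroke, so still loose at about 209°. I finish this stroke and start the fourth.

Emit:
carry_out(
  moves=[
    [[-1,-3,0,-4,0,0,0],[-1,-3,0,-4,0,0,0]],
  ],
)

```text
t: 12.4
tcp_pos: [0.5819, 0.1398, 0.1325]
eef_rot: [-0.0, 0.999, -0.042, -0.0]
wrist_force: [0.3, 1.0, 5.0]
grip_width: 0.0006
gripper_force: 1.9
```

Emit:
carry_out(
  moves=[
    [[-1,4,0,8,0,0,0],[-1,4,0,30,0,0,0],[-1,24,-2,0,0,0,0],[-1,26,-3,0,0,0,0],[-1,18,-2,0,0,0,0]],
  ],
)

```text
t: 12.9
tcp_pos: [0.6595, 0.1323, 0.1709]
eef_rot: [0.0, 0.999, -0.042, -0.0]
wrist_force: [-0.0, 1.1, 0.5]
grip_width: 0.0005
gripper_force: 0.0
```

Emit:
carry_out(
  moves=[
    [[-1,0,0,0,0,0,0],[-1,0,0,-12,0,0,0],[-1,0,0,-12,0,0,0],[-1,0,0,-6,0,0,0],[-1,0,0,0,0,0,0]],
  ],
)

```text
t: 13.4
tcp_pos: [0.6564, 0.1327, 0.1382]
eef_rot: [0.0, 0.999, -0.041, -0.002]
wrist_force: [-0.0, 0.4, -0.3]
grip_width: 0.0007
gripper_force: 0.0
```

Emit:
carry_out(
  moves=[
    [[-1,-5,0,0,0,0,0],[-1,-4,0,2,0,0,0],[-1,-4,0,2,0,0,0],[-1,-4,0,3,0,0,0]],
  ],
)

```text
t: 13.8
tcp_pos: [0.6414, 0.1328, 0.1485]
eef_rot: [-0.0, 0.999, -0.042, 0.001]
wrist_force: [1.9, 0.6, -1.7]
grip_width: 0.0004
gripper_force: 0.9
```

Emit:
carry_out(
  moves=[
    [[-1,-5,0,2,0,0,0],[-1,-5,1,1,0,0,0]],
  ],
)

```text
t: 14.0
tcp_pos: [0.6325, 0.1337, 0.1527]
eef_rot: [-0.0, 0.999, -0.042, 0.002]
wrist_force: [4.0, -0.8, 4.0]
grip_width: 0.0002
gripper_force: 2.3
```

Run:
```python
from h import *
o=state()
```

```text
t 14.0 tcp [0.6325 0.1337 0.1527] J [0.0297 0.0815 0.1527] th 14.7 F [ 4.1 -0.5  4. ] tau 0.099 z rel -0.0037
```

Emit:
carry_out(
  moves=[
    [[-1,-5,0,1,0,0,0],[-1,-4,1,0,0,0,0]],
  ],
)

```text
t: 14.2
tcp_pos: [0.6223, 0.1346, 0.1524]
eef_rot: [0.0, 0.999, -0.042, 0.001]
wrist_force: [2.8, -0.6, 2.6]
grip_width: 0.0005
gripper_force: 1.6
```

Emit:
carry_out(
  moves=[
    [[-1,-5,0,1,0,0,0],[-1,-4,1,1,0,0,0]],
  ],
)

```text
t: 14.4
tcp_pos: [0.6124, 0.1355, 0.1531]
eef_rot: [0.0, 0.999, -0.042, -0.001]
wrist_force: [2.9, -1.5, -0.9]
grip_width: 0.0002
gripper_force: 1.3
```

Emit:
carry_out(
  moves=[
    [[-1,-5,0,-1,0,0,0],[-1,-4,1,-2,0,0,0]],
  ],
)

```text
t: 14.6
tcp_pos: [0.6039, 0.1367, 0.1505]
eef_rot: [0.0, 0.999, -0.042, -0.0]
wrist_force: [2.4, -0.6, 1.1]
grip_width: 0.0
gripper_force: 1.4
```

Emit:
carry_out(
  moves=[
    [[-1,-4,0,-2,0,0,0],[-1,-4,0,-2,0,0,0]],
  ],
)

```text
t: 14.8
tcp_pos: [0.5961, 0.1369, 0.1465]
eef_rot: [-0.0, 0.999, -0.042, 0.0]
wrist_force: [3.3, 0.8, 2.5]
grip_width: 0.0004
gripper_force: 1.7
```

Emit:
carry_out(
  moves=[
    [[-1,-4,0,-3,0,0,0],[-1,-4,0,-3,0,0,0]],
  ],
)

```text
t: 15.0
tcp_pos: [0.5883, 0.1368, 0.1406]
eef_rot: [-0.0, 0.999, -0.042, 0.0]
wrist_force: [3.5, -0.0, 3.2]
grip_width: 0.0004
gripper_force: 2.1
```

Run:
```python
from h import *
o=state()
```

```text
t 15.0 tcp [0.5883 0.1368 0.1406] J [-0.0146  0.0808  0.1406] th -42.0 F [3.5 0.3 3.2] tau 0.197 z rel -0.005
```

The pad is met: pad force rises 1.3, 1.4, 1.7, 2.1 against a loose 1.2, with first touch near -17° of this stroke. I aim for about 0.9 rad past touch, which puts the next ball at about +20°.

Emit:
carry_out(
  moves=[
    [[-1,-3,0,-4,0,0,0],[-1,-3,0,-4,0,0,0]],
  ],
)

```text
t: 15.2
tcp_pos: [0.5822, 0.1369, 0.1332]
eef_rot: [-0.0, 0.999, -0.042, 0.0]
wrist_force: [-0.8, 1.0, 10.2]
grip_width: 0.0004
gripper_force: 4.0
```

Emit:
carry_out(
  moves=[
    [[-1,4,0,8,0,0,0],[-1,4,0,30,0,0,0],[-1,24,-1,0,0,0,0],[-1,26,-2,0,0,0,0],[-1,18,-2,0,0,0,0]],
  ],
)

```text
t: 15.7
tcp_pos: [0.6588, 0.1315, 0.1703]
eef_rot: [0.0, 0.999, -0.042, -0.001]
wrist_force: [-0.2, 0.1, -0.2]
grip_width: 0.0002
gripper_force: 0.0
```

Emit:
carry_out(
  moves=[
    [[-1,0,0,0,0,0,0],[-1,0,0,-12,0,0,0],[-1,0,0,-12,0,0,0],[-1,0,0,-6,0,0,0],[-1,0,0,0,0,0,0]],
  ],
)

```text
t: 16.2
tcp_pos: [0.6564, 0.1317, 0.1382]
eef_rot: [0.0, 0.999, -0.041, -0.002]
wrist_force: [0.5, 1.1, 0.7]
grip_width: 0.0004
gripper_force: 0.0
```

Emit:
carry_out(
  moves=[
    [[-1,-5,0,0,0,0,0],[-1,-4,0,2,0,0,0],[-1,-4,0,2,0,0,0],[-1,-4,0,3,0,0,0]],
  ],
)

```text
t: 16.6
tcp_pos: [0.6418, 0.132, 0.1485]
eef_rot: [-0.0, 0.999, -0.042, 0.001]
wrist_force: [5.1, 1.8, -2.1]
grip_width: 0.0004
gripper_force: 2.3
```

Emit:
carry_out(
  moves=[
    [[-1,-3,0,2,0,0,0],[-1,-4,0,1,0,0,0]],
  ],
)

```text
t: 16.8
tcp_pos: [0.6356, 0.1322, 0.1523]
eef_rot: [-0.001, 0.999, -0.042, 0.002]
wrist_force: [8.0, 3.6, 1.4]
grip_width: 0.0005
gripper_force: 3.9
```

Run:
```python
from h import *
o=state()
im=env.read_camera("scene");cv2.imwrite("pics/s4.png",cv2.resize(im[170:320,270:470],(800,600),interpolation=cv2.INTER_CUBIC))
```

```text
t 16.8 tcp [0.6356 0.1322 0.1523] J [0.0329 0.0803 0.1523] th 18.7 F [7.7 4.3 1.4] tau 0.311 z rel -0.0032
```

View pics/s4.png

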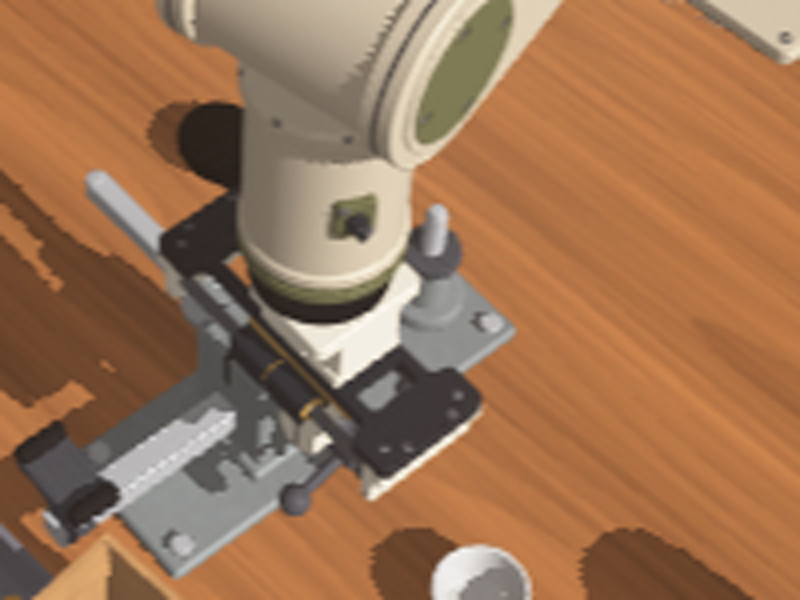

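The lever has not moved (tip still at (97,180)) and the torque is about 0.3 Nm, roughly 0.7 to 0.9 rad past touch. One small nudge more, then I retreat.

Emit:
carry_out(
  moves=[
    [[-1,-3,0,1,0,0,0],[-1,-3,0,0,0,0,0]],
  ],
)

```text
t: 17.05
tcp_pos: [0.6307, 0.1324, 0.1545]
eef_rot: [-0.001, 0.999, -0.042, 0.003]
wrist_force: [10.0, 2.1, 5.8]
grip_width: 0.0007
gripper_force: 4.7
```

Run:
```python
from h import *
o=state()
```

```text
t 17.05 tcp [0.6307 0.1324 0.1545] J [0.028  0.08   0.1545] th 12.7 F [9.8 3.  5.8] tau 0.339 z rel -0.0024
```

Emit:
carry_out(
  moves=[
    [[-1,10,0,0,0,0,0],[-1,10,0,20,0,0,0],[-1,0,0,30,0,0,0],[-1,0,-10,10,0,0,0],[-1,0,-40,0,0,0,0]],
  ],
)

```text
t: 17.55
tcp_pos: [0.6492, 0.0839, 0.2146]
eef_rot: [-0.001, 0.999, -0.039, 0.002]
wrist_force: [0.9, -0.6, 0.8]
grip_width: 0.0004
gripper_force: 0.0
```

Emit:
carry_out(
  moves=[
    [[-1,-2,-45,0,0,0,0],[-1,-2,-45,0,0,0,0],[-1,-2,-45,0,0,0,0],[-1,-2,-40,0,0,0,0],[-1,0,0,0,0,0,0]],
  ],
)

```text
t: 18.05
tcp_pos: [0.6389, -0.0992, 0.2111]
eef_rot: [0.001, 0.999, -0.044, -0.001]
wrist_force: [0.7, -0.1, -1.1]
grip_width: 0.0003
gripper_force: 0.0
```

Emit:
carry_out(
  moves=[
    [[-1,0,0,0,0,0,0]],
  ],
)

```text
t: 18.15
tcp_pos: [0.6395, -0.0947, 0.2112]
eef_rot: [-0.0, 0.999, -0.043, -0.0]
wrist_force: [-0.2, 0.1, 0.3]
grip_width: 0.0006
gripper_force: 0.0
```

Run:
```python
from h import *
o=env.get_obs();p=o["tcp_pos"];print(p,J(p),o["wrist_force"])
q=lev(1.5,gap=.012);print("pre-push",q,((q-p)*1000).round())
q=W([.032,-.148,.095]);print(q)
steps(np.arange(1.6,3.21,.12).tolist(),lev(1.5))
```

```text
[ 0.6394971  -0.09467986  0.21115822] [ 0.05604754 -0.14544666  0.21115822] [-0.16590726  0.07133797  0.29179262]
pre-push [ 0.61851386 -0.09318943  0.095     ] [ -21.    1. -116.]
[ 0.61531961 -0.0951824   0.095     ]
1.6 [-10.  -1.]
1.72 [-9. -0.]
1.84 [-9. -0.]
1.96 [-9.  1.]
2.08 [-10.   3.]
2.2 [-9.  3.]
2.32 [-9.  5.]
2.44 [-9.  6.]
2.56 [-8.  7.]
2.68 [-7.  8.]
2.8 [-7.  9.]
2.92 [-5. 11.]
3.04 [-4. 11.]
3.16 [-3. 11.]
end [ 0.49851507 -0.01901899  0.095     ]
```

The nut is set: about 1.0 rad past touch by angle, 0.34 Nm at the nut. Next I descend on the lever's +x side and swing it closed.

Emit:
carry_out(
  moves=[
    [[-1,0,0,-35,0,0,0],[-1,0,0,-35,0,0,0],[-1,0,0,-25,0,0,0],[-1,0,0,-13,0,0,0],[-1,0,0,-6,0,0,0]],
  ],
)

```text
t: 18.65
tcp_pos: [0.6394, -0.092, 0.096]
eef_rot: [-0.0, 0.999, -0.041, -0.001]
wrist_force: [0.2, 0.0, 0.3]
grip_width: 0.0008
gripper_force: 0.0
```

Emit:
carry_out(
  moves=[
    [[-1,0,0,0,0,0,0],[-1,-10,0,0,0,0,0],[-1,-11,0,0,0,0,0],[-1,-6,0,0,0,0,0],[-1,-6,0,0,0,0,0]],
  ],
)

```text
t: 19.15
tcp_pos: [0.608, -0.0934, 0.0993]
eef_rot: [0.0, 0.999, -0.042, 0.001]
wrist_force: [0.7, 0.3, 0.4]
grip_width: 0.0006
gripper_force: 0.0
```

Emit:
carry_out(
  moves=[
    [[-1,-6,0,0,0,0,0],[-1,-6,0,0,0,0,0]],
  ],
)

```text
t: 19.35
tcp_pos: [0.5964, -0.0934, 0.0986]
eef_rot: [0.0, 0.999, -0.042, 0.002]
wrist_force: [7.2, 1.0, -2.1]
grip_width: 0.0005
gripper_force: 3.5
```

Run:
```python
from h import *
o=env.get_obs();p=o["tcp_pos"];print(p,J(p),o["wrist_force"])
steps(np.arange(1.72,3.21,.12).tolist(),p)
```

```text
[ 0.5963558  -0.09339187  0.09863063] [ 0.01295264 -0.14782592  0.09863063] [ 7.22644922  0.97382192 -2.14561718]
1.72 [-9. -1.]
1.84 [-9.  0.]
1.96 [-9.  2.]
2.08 [-10.   2.]
2.2 [-9.  4.]
2.32 [-9.  4.]
2.44 [-9.  6.]
2.56 [-8.  7.]
2.68 [-7.  8.]
2.8 [-6. 10.]
2.92 [-6. 10.]
3.04 [-4. 11.]
3.16 [-2. 11.]
end [ 0.4993558  -0.01939187  0.09463063]
```

Firm resistance of 7 N comes right at midway. I carry on in small steps, watching that it stays below about 10 N.

Emit:
carry_out(
  moves=[
    [[-1,-5,0,-1,0,0,0],[-1,-4,0,-1,0,0,0]],
  ],
)

```text
t: 19.55
tcp_pos: [0.5889, -0.0934, 0.098]
eef_rot: [0.0, 0.999, -0.042, 0.003]
wrist_force: [8.4, 0.7, 5.4]
grip_width: 0.0005
gripper_force: 3.6
```

Emit:
carry_out(
  moves=[
    [[-1,-5,0,0,0,0,0],[-1,-4,0,0,0,0,0]],
  ],
)

```text
t: 19.75
tcp_pos: [0.58, -0.0929, 0.0978]
eef_rot: [-0.0, 0.999, -0.042, 0.004]
wrist_force: [9.0, 2.8, 2.3]
grip_width: 0.0004
gripper_force: 3.8
```

Run:
```python
from h import *
o=env.get_obs();p=o["tcp_pos"];print(p,J(p),o["wrist_force"])
```

```text
[ 0.57999411 -0.09293382  0.09784139] [-0.00338886 -0.14875859  0.09784139] [8.96535416 2.82680415 2.342716  ]
```

Emit:
carry_out(
  moves=[
    [[-1,-5,1,-1,0,0,0],[-1,-4,1,-1,0,0,0]],
  ],
)

```text
t: 19.95
tcp_pos: [0.5718, -0.0918, 0.0967]
eef_rot: [0.001, 0.999, -0.042, 0.004]
wrist_force: [8.6, -0.9, 7.5]
grip_width: 0.0006
gripper_force: 4.3
```

Emit:
carry_out(
  moves=[
    [[-1,-5,1,0,0,0,0],[-1,-5,1,0,0,0,0]],
  ],
)

```text
t: 20.15
tcp_pos: [0.5619, -0.0894, 0.0965]
eef_rot: [0.0, 0.999, -0.042, 0.004]
wrist_force: [9.4, 1.4, 2.4]
grip_width: 0.0006
gripper_force: 4.3
```

Run:
```python
from h import *
o=env.get_obs();p=o["tcp_pos"];print(p,J(p),o["wrist_force"])
for a in(1.9,2,2.1,2.2,2.3):print(a,lev(a))
```

```text
[ 0.56187132 -0.08942663  0.09645008] [-0.02174398 -0.14680265  0.09645008] [9.43185743 1.35638508 2.438076  ]
1.9 [ 0.57385417 -0.09353295  0.095     ]
2 [ 0.56605432 -0.09202305  0.095     ]
2.1 [ 0.558257   -0.08977463  0.095     ]
2.2 [ 0.55053317 -0.08675378  0.095     ]
2.3 [ 0.54296441 -0.08293407  0.095     ]
```

At 2.06 rad the push is about 9.4 N and levelling off, within the 6 to 10 N band. I continue over the peak.

Emit:
carry_out(
  moves=[
    [[-1,-5,2,0,0,0,0],[-1,-5,2,0,0,0,0],[-1,-5,2,0,0,0,0]],
  ],
)

```text
t: 20.45
tcp_pos: [0.5468, -0.0837, 0.0962]
eef_rot: [0.0, 0.999, -0.042, 0.004]
wrist_force: [10.5, -1.2, 1.1]
grip_width: 0.0005
gripper_force: 4.5
```

Emit:
carry_out(
  moves=[
    [[-1,-5,3,0,0,0,0],[-1,-5,3,0,0,0,0],[-1,-5,3,0,0,0,0]],
  ],
)

```text
t: 20.75
tcp_pos: [0.5316, -0.0751, 0.0961]
eef_rot: [0.001, 0.999, -0.042, 0.004]
wrist_force: [10.8, -3.1, 2.0]
grip_width: 0.0008
gripper_force: 4.3
```

Run:
```python
from h import *
o=env.get_obs();p=o["tcp_pos"];print(p,J(p),o["wrist_force"])
steps(np.arange(2.44,3.25,.1).tolist(),p)
```

```text
[ 0.5316396  -0.07507164  0.09605103] [-0.05308526 -0.13506609  0.09605103] [10.75153082 -3.09202936  2.04070308]
2.44 [ 1. -1.]
2.54 [-7.  6.]
2.64 [-6.  6.]
2.74 [-6.  8.]
2.84 [-5.  8.]
2.94 [-4.  8.]
3.04 [-3. 10.]
3.14 [-2.  9.]
3.24 [-2.  9.]
end [ 0.4976396  -0.01207164  0.09505103]
```

Resolved square to the handle the push is 8.4 to 8.8 N, so the nut is right. I finish the swing.

Emit:
carry_out(
  moves=[
    [[-1,-4,3,0,0,0,0],[-1,-4,3,0,0,0,0],[-1,-4,4,0,0,0,0],[-1,-4,4,0,0,0,0],[-1,-3,4,0,0,0,0]],
  ],
)

```text
t: 21.25
tcp_pos: [0.512, -0.0574, 0.0957]
eef_rot: [0.001, 0.999, -0.042, 0.004]
wrist_force: [8.3, -5.2, 0.8]
grip_width: 0.0005
gripper_force: 3.6
```

Emit:
carry_out(
  moves=[
    [[-1,-3,4,0,0,0,0],[-1,-3,4,0,0,0,0],[-1,-3,4,0,0,0,0],[-1,-2,5,0,0,0,0],[-1,-2,5,0,0,0,0]],
  ],
)

```text
t: 21.75
tcp_pos: [0.4981, -0.0354, 0.0952]
eef_rot: [0.001, 0.999, -0.042, 0.002]
wrist_force: [5.6, -5.2, 1.2]
grip_width: 0.0004
gripper_force: 2.7
```

Run:
```python
from h import *
o=env.get_obs();p=o["tcp_pos"];print(p,J(p),RJ.T@o["wrist_force"])
for a in(2.8,2.9,3,3.1,3.2):print(a,lev(a))
```

```text
[ 0.49813445 -0.03535447  0.09519282] [-0.08984134 -0.09833682  0.09519282] [ 5.99516466 -4.70474184  1.17414111]
2.8 [ 0.51087506 -0.05174865  0.095     ]
2.9 [ 0.50635453 -0.04328481  0.095     ]
3 [ 0.50271232 -0.03422225  0.095     ]
3.1 [ 0.50004129 -0.02465759  0.095     ]
3.2 [ 0.49829713 -0.01557015  0.095     ]
```

Emit:
carry_out(
  moves=[
    [[-1,0,4,0,0,0,0],[-1,0,4,0,0,0,0],[-1,0,4,0,0,0,0]],
  ],
)

```text
t: 22.05
tcp_pos: [0.4968, -0.0233, 0.0947]
eef_rot: [0.001, 0.999, -0.042, 0.001]
wrist_force: [-1.5, -4.6, 4.0]
grip_width: 0.0008
gripper_force: 2.6
```

Emit:
carry_out(
  moves=[
    [[-1,0,4,0,0,0,0],[-1,0,3,0,0,0,0]],
  ],
)

```text
t: 22.25
tcp_pos: [0.4967, -0.0159, 0.0944]
eef_rot: [0.001, 0.999, -0.042, 0.001]
wrist_force: [-1.3, -4.7, 3.5]
grip_width: 0.0006
gripper_force: 2.5
```

Run:
```python
from h import *
o=env.get_obs();p=o["tcp_pos"];print(p,J(p),RJ.T@o["wrist_force"],o["gripper_force"])
```

```text
[ 0.49666419 -0.0158742   0.09442869] [-0.09296012 -0.0790517   0.09442869] [-0.930811   -4.78045788  3.54564014] 2.528177277690702
```

Emit:
carry_out(
  moves=[
    [[-1,0,1.5,0,0,0,0],[-1,0,1,0,0,0,0]],
  ],
)

```text
t: 22.45
tcp_pos: [0.4967, -0.013, 0.094]
eef_rot: [0.0, 0.999, -0.042, 0.0]
wrist_force: [-0.5, -5.4, 4.1]
grip_width: 0.0006
gripper_force: 2.3
```

Emit:
carry_out(
  moves=[
    [[-1,0,-8,0,0,0,0],[-1,0,-20,0,0,0,0],[-1,0,-10,30,0,0,0],[-1,0,0,45,0,0,0],[-1,0,0,45,0,0,0]],
  ],
)

```text
t: 22.95
tcp_pos: [0.495, -0.0509, 0.2134]
eef_rot: [-0.001, 0.999, -0.042, -0.002]
wrist_force: [1.4, -0.7, -0.3]
grip_width: 0.0002
gripper_force: 0.0
```

Emit:
carry_out(
  moves=[
    [[-1,-25,-40,10,0,0,0],[-1,-25,-40,10,0,0,0],[-1,-25,-40,0,0,0,0],[-1,-15,-40,0,0,0,0],[-1,0,-40,0,0,0,0]],
  ],
)

```text
t: 23.45
tcp_pos: [0.4045, -0.252, 0.2334]
eef_rot: [-0.0, 0.999, -0.042, -0.0]
wrist_force: [0.4, -0.1, -0.0]
grip_width: 0.0002
gripper_force: 0.0
```

Emit:
carry_out(
  moves=[
    [[-1,0,-40,0,0,0,0],[-1,0,0,0,0,0,0],[-1,0,0,0,0,0,0]],
  ],
)

```text
t: 23.75
tcp_pos: [0.4057, -0.291, 0.2326]
eef_rot: [-0.001, 0.999, -0.043, -0.001]
wrist_force: [0.2, 0.1, -0.2]
grip_width: 0.0007
gripper_force: 0.0
```

Run:
```python
from h import *
o=env.get_obs();print(o["t"],o["tcp_pos"],o["wrist_force"])
im=env.read_camera("top");cv2.imwrite("pics/t5.png",cv2.resize(im[125:300,220:400],(617,600),interpolation=cv2.INTER_CUBIC))
```

```text
23.75 [ 0.40567185 -0.29099238  0.23264356] [ 0.17084245  0.09662064 -0.2385447 ]
```

View pics/t5.png

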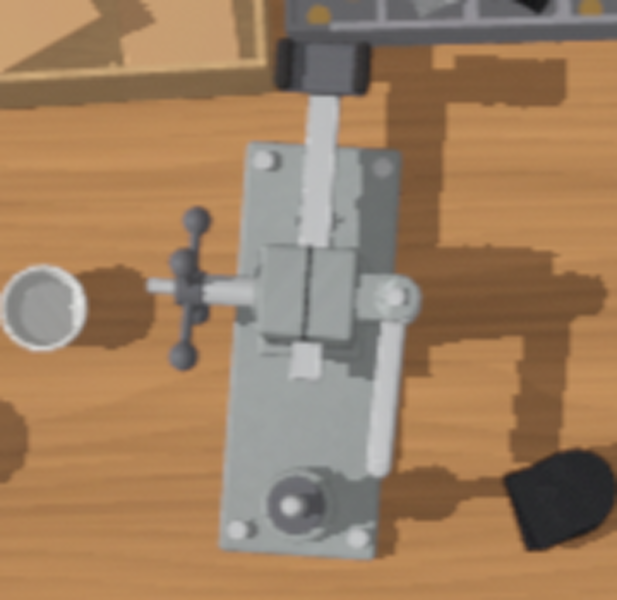

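The lever runs from (396,297) to (378,472), along jack -x just past 3.14, so it is closed. Toe rest, tin and heel lift are where they were. I hand in.

```bash
python3 -c "
from rig import env
print(env.job_done())"
```

```text
the job is handed in; nothing more can be done
None
```

The toe rest is clamped and handed in at about 24 s; no verdict came back. The nut is about 1 rad past first touch with the lever midway, the lever peaked at 8 to 9 N and sits closed just past 3.14 rad, and nothing nearby appears to have moved.

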